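Switch on the warming tray under the mug

TASK

Set the warming tray to warm the mug: press the red mains rocker fully on, then the rocker of the same colour as the rings the mug stands on, then push the round white start key right in and let it come back out. Leave the rocker of the other place (under the glass) off, and do not lift or shift the mug, the glass, the teaspoon or the coffee capsule.

Things in the scene. Friction and masses are not known exactly. Their poses are not given: they have to be found in the camera images.
- tray: warming tray, fixed, 270 x 300 x 40 mm, origin at the centre of its underside, front edge (-x) toward the robot. On top, a steel strip in front (88 mm) has three rockers and the start key in a row along y, 62 mm apart, in varying order, centred at tray x = -0.088, black bezels 4 mm high; behind it black glass (z = 0.040) with blue rings at left (+y), yellow rings at right
- blue_zone (a point): centre of the blue rings (outer radius 62 mm), on the glass
- yellow_zone (a point): centre of the yellow rings (outer radius 62 mm), on the glass
- red_rocker (a joint): red rocker (mains), 48 mm long (tray x), 34 mm wide. Hinge angle, rad: 0 to 0.05 at the start = off (near half, on the robot's side, with a white line, slopes up, its end 8 mm high; far half level); 0.34 = fully on (near half level, far half up); above 0.27 counts as on. Push the near half down to switch on: about 3 N; it stays where it is left (friction hinge)
- red_press (a point): point on the top face of the red rocker's near half, 18 mm from the hinge line and 6 mm from the half's front end; moves with the rocker: at z about 0.055 when off, sinking to 0.049 when on. Push straight down here; the bezel and strip round it lie 5 and 9 mm lower than the level half
- blue_rocker (a joint): blue rocker (heat under the blue rings), 48 mm long (tray x), 34 mm wide. Hinge angle, rad: 0 to 0.05 at the start = off (near half, on the robot's side, with a white line, slopes up, its end 8 mm high; far half level); 0.34 = fully on (near half level, far half up); above 0.27 counts as on. Push the near half down to switch on: about 3 N; it stays where it is left (friction hinge)
- blue_press (a point): point on the top face of the blue rocker's near half, 18 mm from the hinge line and 6 mm from the half's front end; moves with the rocker: at z about 0.055 when off, sinking to 0.049 when on. Push straight down here; the bezel and strip round it lie 5 and 9 mm lower than the level half
- yellow_rocker (a joint): yellow rocker (heat under the yellow rings), 48 mm long (tray x), 34 mm wide. Hinge angle, rad: 0 to 0.05 at the start = off (near half, on the robot's side, with a white line, slopes up, its end 8 mm high; far half level); 0.34 = fully on (near half level, far half up); above 0.27 counts as on. Push the near half down to switch on: about 3 N; it stays where it is left (friction hinge)
- yellow_press (a point): point on the top face of the yellow rocker's near half, 18 mm from the hinge line and 6 mm from the half's front end; moves with the rocker: at z about 0.055 when off, sinking to 0.049 when on. Push straight down here; the bezel and strip round it lie 5 and 9 mm lower than the level half
- start_key (a joint): round white start key, 32 mm in diameter, sprung: 0 = out, 0.006 m = right in; it counts as pressed above 0.0045; takes 1 N to begin and 4.5 N fully in, and springs back when let go
- start_top (a point): centre of the start key's flat top, z about 0.052 when out; moves with the key
- mug: cream mug, 100 mm high, body 78 mm across, loose, upright inside either the blue or the yellow rings; origin at the underside, 17 mm from the mug's axis toward its handle, which is on its -y side and points away from the controls
- glass: clear glass tumbler, 81 mm across, 91 mm high, loose, upright on the other rings; origin at the centre of its underside
- teaspoon: steel teaspoon, 130 x 26 x 11 mm, lying on the worktop left of the tray; origin at the centre of its underside
- capsule: green coffee capsule, 54 mm across, 33 mm high, on the worktop right of the tray; origin at the centre of its underside
Things that resemble listed ones, but are neither listed nor needed, are in the scene too. Leave any purple look-alike of the mug alone.

How it is judged (in metres and radians):
On the way, in this order (a step that is already met when the one before it is completed fails the run):
1. the red mains rocker is on (value of joint red_rocker above 0.27 rad), for 0.2 s.
2. the rocker matching the mug's rings is on (((horizontal distance between mug and blue_zone below 0.07 m and value of joint blue_rocker above 0.27 rad) or (horizontal distance between mug and yellow_zone below 0.07 m and value of joint yellow_rocker above 0.27 rad))), for 0.2 s.
3. the start key is pushed in (value of joint start_key above 0.0045 m), for 0.05 s.
At the end, for the whole second after the job is handed in: red rocker and the rocker of the mug's rings on (above 0.27 rad), the other colour rocker off (below 0.17 rad), start key back out (below 1.5 mm), mug and glass within 20 mm and teaspoon and capsule within 30 mm of where they stood (value of joint red_rocker above 0.27 rad and ((horizontal distance between mug and blue_zone below 0.07 m and value of joint blue_rocker above 0.27 rad and value of joint yellow_rocker below 0.17 rad) or (horizontal distance between mug and yellow_zone below 0.07 m and value of joint yellow_rocker above 0.27 rad and value of joint blue_rocker below 0.17 rad)) and value of joint start_key below 0.0015 m and distance of each of mug, glass from where it was at the start of the episode below 0.02 m and distance of each of teaspoon, capsule from where it was at the start of the episode below 0.03 m); the robot touches nothing.
It fails at once if a zone rocker is pressed on before the red mains rocker (value of joint red_rocker below 0.27 rad and value of joint any of blue_rocker, yellow_rocker above 0.17 rad).
It fails at once if the rocker of the other rings is pressed on ((horizontal distance between mug and blue_zone below 0.07 m and value of joint yellow_rocker above 0.17 rad) or (horizontal distance between mug and yellow_zone below 0.07 m and value of joint blue_rocker above 0.17 rad)).
It fails at once if the start key is pressed before the mains and the mug's rocker are on (value of joint start_key above 0.0035 m and (value of joint red_rocker below 0.27 rad or not ((horizontal distance between mug and blue_zone below 0.07 m and value of joint blue_rocker above 0.27 rad) or (horizontal distance between mug and yellow_zone below 0.07 m and value of joint yellow_rocker above 0.27 rad)))).
It fails at once if the mug or the glass is lifted, shifted or tipped ((distance of mug from where it was at the start of the episode above 0.02 m or angle between mug's own z axis and vertical above 0.3 rad) or (distance of glass from where it was at the start of the episode above 0.02 m or angle between glass's own z axis and vertical above 0.3 rad)).
It fails at once if the teaspoon or the capsule is lifted or shifted (distance of any of teaspoon, capsule from where it was at the start of the episode above 0.03 m).
It also fails if it takes over 38 s, if anything falls off the work surface, if the arm or the gripper's body presses on something with over 40 N, if the wrist force passes 120 N, or if a joint passes its speed limit or range.

ROBOT

A 6-joint arm with a two-finger parallel gripper is mounted at the origin on a cart in front of the work surface, level with it; the furniture and walls round the work are solid. World frame = base frame: x ahead of the robot, y to its left, z up, the work surface at z = 0. Lengths are in m, angles in degrees, forces in N, time in s.
With the tool pointing down it reaches from about 0.4 to 0.825 m from the base axis. Payload 7 kg.
Tool frame: the origin (TCP) lies on the centre line of the jaws, within the pads' length; the fingertips stand 19 mm ahead of it and the grasp point (between the pads) is the TCP; z points along the fingers, y is the line along which they close (so a half turn about z gives the same grasp; the last joint's range is limited). The gripper opens to 88 mm and grips with 3 to 60 N. Pads are 19 mm wide; open, the fingers measure 130 mm over their backs; the gripper's body (78 mm by 193 mm) begins 47 mm behind the grasp point.
Start: joints at [83.486, 20.546, 0.682, 0, -70.136, -16.507], TCP at [0.264, 0.621, 0.246] pointing down, gripper open.
Joint ranges: [-176.03, 176.03], [-82.01, 121.73], [-58.28, 71.71], [-173.87, 95.51], [-174.79, -0.11], [-173.66, 173.66]. Speed limits (degrees/s): [136.94, 136.94, 172.46, 180, 180, 180].

INTERFACE

Orientations are given as [roll, pitch, yaw] about the fixed x, y, z axes, in that order (R = Rz(yaw) Ry(pitch) Rx(roll)).
In Python, from plant import * gives the robot as it stands. The module is installed in compiled form; this text tells all that it offers.
- The arm moves only by the tool play_rows, never from a script. Its argument "deltas" is a list of rows, each a list of 6 numbers: the shift along the world's x, y, z scaled (see below), then the turn, a rotation vector about the world's x, y, z scaled (see below). A call has 1 to 10 rows; each row shifts and turns the commanded pose from where the row before left it; what a row does not reach is not made up. The controller multiplies each number of a shift by 800 mm and each number of a turn by 180 degrees. A row lasts 1/10 s, in which the tool goes at most 50 mm and 8.59 degrees, less where a joint would pass 70% of its speed; a pose out of reach is approached as far as the arm can. A call with a number of a shift or a turn outside -1 to 1 is refused whole. A call with a gripper value outside its range is refused whole. "gripper" is the gripper command: -1 is shut, 1 is fully open, values between are in proportion, set as the call begins (left out, the last holds). The fingers move at their own pace and stop on an object; the grip force is fixed at half the most. Time passes only in rows, so rows that do not move let the fingers close. It gives the time, the measured TCP pose, the force, the opening and the grip force at its end, in the units of the state.
- get_obs(): the state, without advancing time (a new reading comes with each control period).
- snapshot(name): name is "scene" or "top" or "wrist"; returns (picture, depth): 384x512x3 uint8, blue, green, red; 384x512 float32, m along the optical axis (not along the pixel's ray), 0 where there is no reading.
- camera_model(name): a dict with "fx", "fy", "cx", "cy" (pixels), "world_to_cam" (4x4, takes a point from world to camera coordinates). Camera axes: x right, y down, z forward; pixel columns grow to the right and rows downward; lengths in m; the calibration is good to about 2 mm. A picture is of the moment at which its call begins: read the wrist's pose just before it. camera_model takes no time and is no camera call; for the wrist camera it gives the pose at the moment of the call.
- close_job(): hands the job in; it is judged then, once.
The state is a dict: "clock": time; "joint_pos": joint angles; "qvel": joint speeds; "tau": joint torques, N m; "tool_pos": TCP position; "orientation": TCP orientation; "force": force on the tool from outside, world axes, zero at the start; "moment": the same for the moment, N m; "opening": finger opening in m; "gripper_force": force on a finger pad.
Only numpy, scipy, OpenCV 4.12 (cv2) and the standard library are available. Lean on these libraries where they do the work, as an engineer would, in place of code of your own. Each camera call takes 0.05 s, during which the arm holds its last target. There are 200 camera calls.

## Working session

There is one attempt and no reset: what is moved stays moved. The work goes in short steps, Python scripts to look and compute and a tool call to move; the robot and the scene stay as the last step left them, time stands still between calls to the robot, and variables do not carry over. Pictures are saved under pics/ and viewed, at most 10 in all, crops included, and the job is handed in when it is done.

Besides the shell and the picture viewer there is one more tool, called after ">>>" in YAML: its name, and indented under it one key for each argument. play_rows: Moves the arm, as the interface text tells. Its arguments: {"type":"object","properties":{"deltas":{"type":"array","items":{"type":"array","items":{"type":"number","minimum":-1,"maximum":1}}},"gripper":{"type":"number"}},"required":["deltas"]}

```bash
mkdir -p pics
cat > h.py <<'E'
from plant import *
import numpy as np, cv2
def ray(n,u,v,z,m=None):
    m=m or camera_model(n); T=np.linalg.inv(np.array(m["world_to_cam"]))
    d=T[:3,:3]@np.array([(u-m["cx"])/m["fx"],(v-m["cy"])/m["fy"],1]); o=T[:3,3]
    return o+d*(z-o[2])/d[2]
def dep(n,u,v,D,m=None):
    m=m or camera_model(n); T=np.linalg.inv(np.array(m["world_to_cam"])); z=D[int(v),int(u)]
    return (T@np.array([(u-m["cx"])/m["fx"]*z,(v-m["cy"])/m["fy"]*z,z,1]))[:3]
E
python3 - <<'E'
from h import *
o=get_obs();print(o["clock"],o["tool_pos"],o["orientation"],o["force"],o["opening"])
for n in("top","scene"):
    p,d=snapshot(n);cv2.imwrite(f"pics/{n}0.png",p);np.save(f"{n}0.npy",d)
E
```

```text
0.0 [0.26381655 0.62081549 0.24462225] [ 1.79905235e+02 -9.04307341e-03 -2.30272984e+01] [-0.09382076  0.28294274  0.32279501] 0.0876864656578133
```

View pics/top0.png

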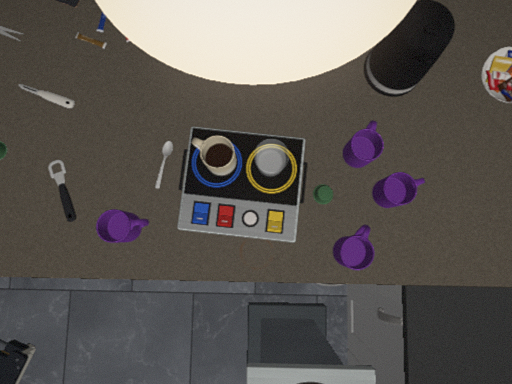

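View pics/scene0.png

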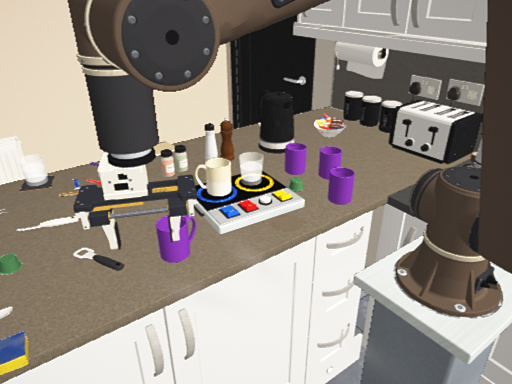

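The top view shows the cream mug at (215,157) on the blue rings and the glass at (271,160) on the yellow rings. The control row runs blue (201,213), red (226,215), white key (250,218), yellow (275,221). Purple mugs at (119,225), (363,147), (397,190) and (353,250) are decoys. The candidates for red are only the rocker at (226,215) and bits in the bowl at (495,75).

```bash
cat > m.py <<'E'
from h import *
R={"blue":((105,120,90),(125,255,255)),"red":((172,120,90),(180,255,255)),"yellow":((20,120,90),(33,255,255))}
def find(p,box):
    x0,y0,x1,y1=box;h=cv2.cvtColor(p[y0:y1,x0:x1],cv2.COLOR_BGR2HSV);r={}
    for k,(a,b) in R.items():
        m=cv2.inRange(h,a,b)
        if k=="red": m|=cv2.inRange(h,(0,120,90),(8,255,255))
        r[k]=big(m,x0,y0)
    m=cv2.inRange(h,(0,0,200),(180,50,255)); r["white"]=big(m,x0,y0)
    return r
def big(m,x0,y0):
    c,_=cv2.findContours(m,cv2.RETR_EXTERNAL,cv2.CHAIN_APPROX_NONE)
    if not c: return None
    c=max(c,key=cv2.contourArea); (u,v),s,a=cv2.minAreaRect(c)
    return u+x0,v+y0,s,cv2.contourArea(c)
E
python3 - <<'E'
from m import *
for n,box in(("top",(180,198,300,242)),("scene",(212,188,300,222))):
    p=cv2.imread(f"pics/{n}0.png");d=np.load(f"{n}0.npy")
    for k,v in find(p,box).items():
        if v: print(n,k,np.round(v[:2],1),np.round(v[2],1),v[3],ray(n,v[0],v[1],.05).round(4),dep(n,v[0],v[1],d).round(4))
d=np.load("top0.npy")
for nm,u,v in(("mug",218,155),("handle",197,144),("blueringL",191,162),("glass",271,160),("purple",115,225),("strip",240,236)): print(nm,dep("top",u,v,d).round(3))
p=cv2.imread("pics/top0.png");cv2.imwrite("pics/crop.png",cv2.resize(p[110:250,160:330],None,fx=4,fy=4,interpolation=2))
E
```

```text
top blue [200.1 213. ] [14.3 20.4] 255.0 [0.5237 0.2808 0.05  ] [0.5236 0.2807 0.0507]
top red [224.9 215.7] [14.1 20.6] 256.0 [0.5181 0.219  0.05  ] [0.5184 0.2194 0.0458]
top yellow [274.6 221.4] [14.3 20.8] 266.5 [0.5065 0.0957 0.05  ] [0.5064 0.0957 0.0511]
scene blue [230.  210.5] [16.3 10.6] 112.0 [0.52   0.2803 0.05  ] [0.5161 0.2827 0.0527]
scene red [248.5 205. ] [16.3 10.6] 111.0 [0.5138 0.2186 0.05  ] [0.5115 0.2202 0.0516]
scene yellow [281.9 195.2] [18.1  8.7] 99.0 [0.5012 0.0997 0.05  ] [0.4975 0.1027 0.0526]
scene white [256.6 209.1] [24.2 88.3] 1055.0 [0.48   0.2135 0.05  ] [0.4906 0.2057 0.0422]
mug [0.665 0.238 0.078]
handle [0.678 0.281 0.134]
blueringL [0.655 0.311 0.038]
glass [0.651 0.108 0.099]
purple [0.49  0.495 0.038]
strip [0.469 0.183 0.   ]
```

View pics/crop.png

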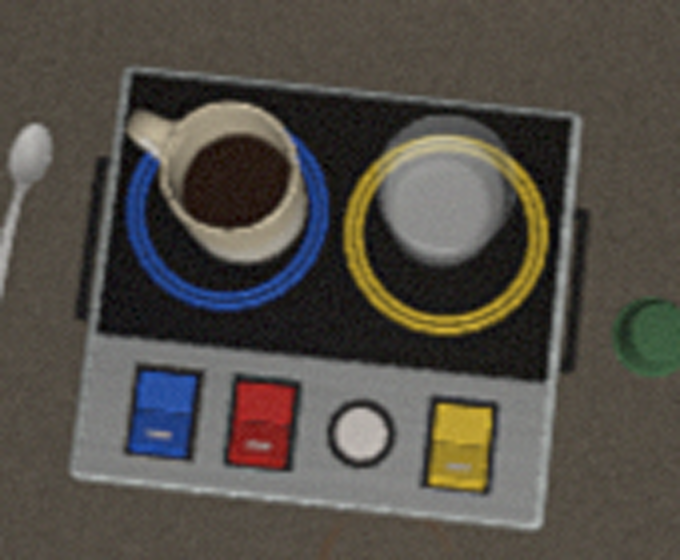

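The crop confirms the mug standing on blue, with the red rocker at crop (263,425), blue at (164,413) and the key at (362,433). The row spans 186 mm, which equals 3×62, and heights are about 0.05, so both agree with the text. Tray yaw is about -5.3°. Next I move above red with the gripper closing.

>>> play_rows:
  deltas:
    - [0.0294, -0.05, -0.006, 0, 0, 0.0098]
    - [0.0294, -0.05, -0.006, 0, 0, 0.0098]
    - [0.0294, -0.05, -0.006, 0, 0, 0.0098]
    - [0.0294, -0.05, -0.006, 0, 0, 0.0098]
    - [0.0294, -0.05, -0.006, 0, 0, 0.0098]
    - [0.0294, -0.05, -0.006, 0, 0, 0.0098]
    - [0.0294, -0.05, -0.006, 0, 0, 0.0098]
    - [0.0294, -0.05, -0.006, 0, 0, 0.0098]
    - [0.0294, -0.05, -0.006, 0, 0, 0.0098]
    - [0.0294, -0.05, -0.006, 0, 0, 0.0098]
  gripper: -1

```text
clock: 1.1
tool_pos: [0.4996, 0.2194, 0.1973]
orientation: [-180.0, 0.0, -5.3]
force: [0.2, 0.6, 0.8]
opening: 0.0131
gripper_force: 0.0
```

>>> play_rows:
  deltas:
    - [0, 0, 0, 0, 0, 0]
    - [0, 0, 0, 0, 0, 0]
    - [0, 0, 0, 0, 0, 0]

```text
clock: 1.4
tool_pos: [0.499, 0.2216, 0.1975]
orientation: [-180.0, 0.0, -5.4]
force: [0.5, 0.6, 0.2]
opening: 0.0005
gripper_force: 0.0
```

Run:
```python
from m import *
o=get_obs();print(o["clock"],o["tool_pos"],o["orientation"],o["joint_pos"],o["opening"])
m=camera_model("wrist");p,d=snapshot("wrist");cv2.imwrite("pics/w1.png",p);np.save("w1.npy",d)
T=np.linalg.inv(np.array(m["world_to_cam"]));print(T[:3,3],T[:3,2])
for k,v in find(p,(0,0,512,384)).items():
    if v: print(k,np.round(v[:2],1),np.round(v[2],1),v[3],ray("wrist",v[0],v[1],.05,m).round(4),dep("wrist",v[0],v[1],d,m).round(4))
import pickle;pickle.dump(m,open("w1.pkl","wb"))
```

```text
1.4 [0.4990163  0.22161084 0.19751677] [-1.79997711e+02  5.96378120e-03 -5.38781181e+00] [ 4.45068429e+01  1.06104035e+01 -1.96376240e+01 -6.98701237e-03
 -5.97540640e+01  4.01088647e+01] 0.0004835649376785188
[0.57358572 0.21411947 0.33647626] [-0.27937088  0.02632049 -0.95982245]
blue [213.   38.5] [ 77. 154.] 2837.5 [0.6201 0.2485 0.05  ] [0.6215 0.2496 0.041 ]
red [260. 155.] [54. 38.] 1915.0 [0.5191 0.219  0.05  ] [0.5179 0.2191 0.0435]
yellow [381.5  38.5] [ 77. 155.] 2952.5 [0.6069 0.1097 0.05  ] [0.608  0.1061 0.0402]
white [222.   18.5] [37. 94.] 2007.0 [0.6342 0.2392 0.05  ] [0.6196 0.2331 0.1191]
```

View pics/w1.png

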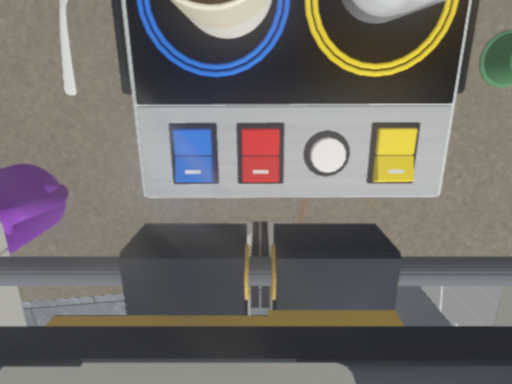

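The wrist view, at hover, shows blue at (193,153), red at (261,153), the key at (327,154) and yellow at (395,153). The dark blocks at (125–395, 225–310) are parts of the gripper. I'll check their heights and refine the rocker centres.

Run:
```python
from m import *
import pickle
m=pickle.load(open("w1.pkl","rb"));d=np.load("w1.npy");p=cv2.imread("pics/w1.png")
for u,v in((140,260),(180,230),(180,260),(180,300),(235,230),(245,226),(252,235),(252,300),(262,226),(300,230),(380,260),(360,230)): print(u,v,dep("wrist",u,v,d,m).round(3))
for k,v in find(p,(150,110,450,190)).items():
    if v: print(k,np.round(v[:2],1),np.round(v[2],1),ray("wrist",v[0],v[1],.049,m).round(4))
# hinge line and ends of red along column 245
for u,v in((245,126),(245,155),(245,159),(245,175),(245,183),(312,155),(327,155)):print(u,v,dep("wrist",u,v,d,m).round(4),ray("wrist",u,v,.049,m).round(4))
```

```text
140 260 [0.538 0.246 0.268]
180 230 [0.539 0.24  0.254]
180 260 [0.537 0.237 0.268]
180 300 [0.526 0.238 0.269]
235 230 [0.538 0.224 0.255]
245 226 [0.537 0.222 0.251]
252 235 [0.508 0.224 0.195]
252 300 [0.492 0.225 0.224]
262 226 [0.508 0.219 0.186]
300 230 [0.536 0.206 0.254]
380 260 [0.532 0.189 0.268]
360 230 [0.534 0.19  0.255]
blue [193.1 155.3] [53.9 38.3] [0.5245 0.2802 0.049 ]
red [260. 155.] [54. 38.] [0.5189 0.219  0.049 ]
yellow [394.9 154.5] [39.7 57. ] [0.5076 0.0958 0.049 ]
white [328. 155.] [32. 32.] [0.513  0.1569 0.049 ]
245 126 [0.5459 0.2302 0.0441] [0.5463 0.2299 0.049 ]
245 155 [0.5193 0.233  0.044 ] [0.5202 0.2327 0.049 ]
245 159 [0.5168 0.233  0.0507] [0.5165 0.2331 0.049 ]
245 175 [0.5031 0.2343 0.0558] [0.5014 0.2348 0.049 ]
245 183 [0.4923 0.236  0.044 ] [0.4937 0.2356 0.049 ]
312 155 [0.515  0.172  0.0519] [0.5144 0.1715 0.049 ]
327 155 [0.5139 0.1586 0.0527] [0.5131 0.1578 0.049 ]
```

Positions agree between the views to about 2 mm. The red press point is (0.500, 0.221), so I go straight down.

>>> play_rows:
  deltas:
    - [0, 0, -0.049, 0, 0, 0]
    - [0, 0, -0.049, 0, 0, 0]
    - [0, 0, -0.049, 0, 0, 0]
    - [0, 0, 0, 0, 0, 0]

```text
clock: 1.85
tool_pos: [0.4962, 0.2204, 0.0758]
orientation: [179.7, 0.3, -5.3]
force: [-0.4, 0.1, 0.8]
opening: 0.0003
gripper_force: 0.0
```

>>> play_rows:
  deltas:
    - [0, 0, -0.005, 0, 0, 0]
    - [0, 0, -0.005, 0, 0, 0]
    - [0, 0, -0.004, 0, 0, 0]
    - [0, 0, -0.0025, 0, 0, 0]
    - [0, 0, 0, 0, 0, 0]
    - [0, 0, 0, 0, 0, 0]

```text
clock: 2.45
tool_pos: [0.5, 0.2223, 0.0682]
orientation: [-179.9, -0.1, -5.4]
force: [-2.4, 3.5, 5.4]
opening: 0.0007
gripper_force: 3.0
```

>>> play_rows:
  deltas:
    - [0, 0, -0.0025, 0, 0, 0]
    - [0, 0, 0, 0, 0, 0]
    - [0, 0, 0, 0, 0, 0]

```text
clock: 2.75
tool_pos: [0.5001, 0.2223, 0.0679]
orientation: [-179.9, -0.2, -5.3]
force: [-8.9, 1.1, 23.2]
opening: 0.0009
gripper_force: 11.6
```

Red has bottomed, with 23 N at tip height 0.049. Next I lift and shift above blue.

>>> play_rows:
  deltas:
    - [0, 0, 0.06, 0, 0, 0]
    - [0, 0, 0.04, 0, 0, 0]
    - [0.0035, 0.0375, 0, 0, 0, 0]
    - [0.0035, 0.0375, 0, 0, 0, 0]
    - [0, 0, 0, 0, 0, 0]
    - [0, 0, 0, 0, 0, 0]

```text
clock: 3.35
tool_pos: [0.5046, 0.2814, 0.1449]
orientation: [180.0, 0.0, -5.3]
force: [0.4, -0.8, -0.6]
opening: 0.0005
gripper_force: 0.0
```

Run:
```python
from m import *
o=get_obs();print(o["clock"],o["tool_pos"],o["orientation"])
m=camera_model("wrist");p,d=snapshot("wrist");cv2.imwrite("pics/w2.png",p)
for k,v in find(p,(130,60,512,215)).items():
    if v: print(k,np.round(v[:2],1),np.round(v[2],1),ray("wrist",v[0],v[1],.049,m).round(4))
```

```text
3.35 [0.50457547 0.28139113 0.14485519] [ 1.79996289e+02  6.74569025e-03 -5.34253588e+00]
blue [257.5 168. ] [64. 45.] [0.5247 0.2808 0.049 ]
red [340.5 165.1] [48.9 68.2] [0.5211 0.218  0.049 ]
yellow [490.5 167. ] [64. 41.] [0.509  0.1049 0.049 ]
white [422.5 168.5] [36.8 42.4] [0.5126 0.1562 0.049 ]
```

View pics/w2.png

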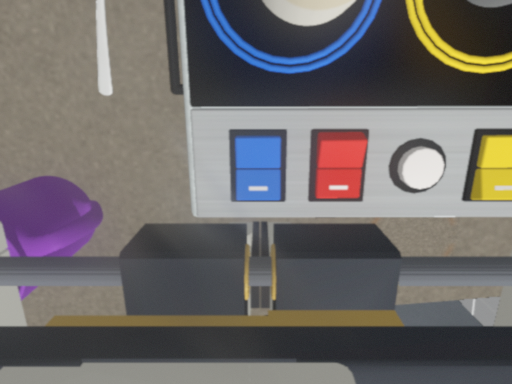

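Red is on: its far half at (342,150) stands up and is brighter. Blue at (258,168) is still off. Press blue.

>>> play_rows:
  deltas:
    - [0.001, 0.001, -0.041, 0, 0, 0]
    - [0, 0, -0.04, 0, 0, 0]
    - [0, 0, -0.005, 0, 0, 0]
    - [0, 0, -0.005, 0, 0, 0]
    - [0, 0, -0.005, 0, 0, 0]
    - [0, 0, -0.004, 0, 0, 0]
    - [0, 0, 0, 0, 0, 0]
    - [0, 0, 0, 0, 0, 0]
    - [0, 0, 0, 0, 0, 0]

```text
clock: 4.3
tool_pos: [0.506, 0.2819, 0.068]
orientation: [-179.9, -0.1, -5.3]
force: [-7.4, -4.6, 20.4]
opening: 0.0
gripper_force: 10.1
```

>>> play_rows:
  deltas:
    - [0, 0, 0.06, 0, 0, 0]
    - [0, 0, 0.04, 0, 0, 0]
    - [0.0022, -0.039, 0, 0, 0, 0]
    - [0.0022, -0.039, 0, 0, 0, 0]
    - [0.0022, -0.039, 0, 0, 0, 0]
    - [0.0022, -0.039, 0, 0, 0, 0]
    - [0, 0, 0, 0, 0, 0]
    - [0, 0, 0, 0, 0, 0]

```text
clock: 5.1
tool_pos: [0.5133, 0.1569, 0.146]
orientation: [-179.9, -0.1, -5.5]
force: [0.5, 0.1, -0.6]
opening: 0.0002
gripper_force: 0.0
```

Run:
```python
from m import *
o=get_obs();print(o["clock"],o["tool_pos"],o["orientation"])
m=camera_model("wrist");p,d=snapshot("wrist");cv2.imwrite("pics/w3.png",p)
v=find(p,(220,120,300,212))["white"];print(v,ray("wrist",v[0],v[1],.052,m).round(4),dep("wrist",v[0],v[1],d,m).round(4))
```

```text
5.1 [0.5132988  0.15691829 0.14597268] [-1.79906531e+02 -1.12497083e-01 -5.46022612e+00]
(259.0, 193.0, (36.0, 38.0), 1118.5) [0.5143 0.1571 0.052 ] [0.5141 0.1571 0.0512]
```

View pics/w3.png

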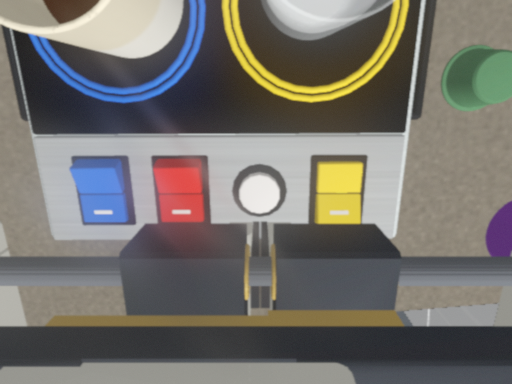

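Blue (100,190) and red (180,190) are both up at the far half, and yellow (339,190) is still off. The key at (259,193) is centred under the tool. Press it.

>>> play_rows:
  deltas:
    - [0.0005, 0, -0.035, 0, 0, 0]
    - [0, 0, -0.035, 0, 0, 0]
    - [0, 0, -0.01, 0, 0, 0]
    - [0, 0, -0.01, 0, 0, 0]
    - [0, 0, -0.01, 0, 0, 0]
    - [0, 0, -0.003, 0, 0, 0]
    - [0, 0, 0, 0, 0, 0]
    - [0, 0, 0, 0, 0, 0]
    - [0, 0, 0, 0, 0, 0]

```text
clock: 6.05
tool_pos: [0.5136, 0.158, 0.0649]
orientation: [-179.9, -0.1, -5.3]
force: [-9.4, 1.6, 19.2]
opening: 0.0002
gripper_force: 9.7
```

The key has bottomed, with the tip at 0.046 and 19 N. Now I retreat upward.

>>> play_rows:
  deltas:
    - [0, 0, 0.04, 0, 0, 0]
    - [0, 0, 0.06, 0, 0, 0]
    - [0, 0, 0.06, 0, 0, 0]
    - [0, 0, 0, 0, 0, 0]
    - [0, 0, 0, 0, 0, 0]
    - [0, 0, 0, 0, 0, 0]

```text
clock: 6.65
tool_pos: [0.5126, 0.1571, 0.19]
orientation: [-180.0, 0.0, -5.4]
force: [0.2, 0.4, -0.4]
opening: 0.0007
gripper_force: 0.0
```

Run:
```python
from m import *
o=get_obs();print(o["clock"],o["tool_pos"],o["force"])
m=camera_model("wrist");p,d=snapshot("wrist");cv2.imwrite("pics/w4.png",p)
v=find(p,(220,110,300,200))["white"];print(v,dep("wrist",v[0],v[1],d,m).round(4))
```

```text
6.65 [0.51260274 0.15712175 0.19003234] [ 0.2021368   0.38775961 -0.42730489]
(259.5, 178.0, (32.0, 33.0), 832.0) [0.5134 0.1568 0.0516]
```

View pics/w4.png

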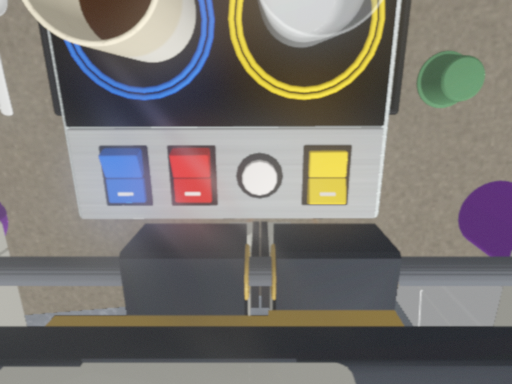

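Red (192,175) and blue (124,175) are on, yellow (327,177) is off, and the key (259,178) is back out at z 0.052. The mug and glass have not moved.

```bash
python3 -c "
from plant import *
print(close_job())"
```

```text
the job is handed in; nothing more can be done
None
```

The job is handed in: red mains on, then blue (the mug's rings) on, then the start key pressed right in and back out, with yellow left off and nothing in the pictures moved; the hand-in gave no verdict.

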